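# Free the ratchet pawl and push the hold-down lever onto the disc

## Task

Clamp the steel disc in the blue hold-down fixture: press the orange thumb plate of the ratchet pawl all the way down so that its hook comes free of the teeth, and only then push the red cross handle of the yellow lever down until the lever's black rubber pad sits on the disc. Leave the pawl free, the disc in its nest, and do not lift or shift the loose parts standing around the fixture.

Things in the scene. Friction and masses are not known exactly. Their poses are not given: they have to be found in the camera images.
- fixture: Fixed fixture; blue base plate 230 x 85 x 12 mm. Origin on the bench, 30 mm from below the hinge towards the handle. Its x axis is level and points from the handle end to the thumb plate (world +y, turned 6 degrees away from to 32 degrees towards the robot), z up; lever and pawl move in its plane y = 0. Grey cheeks up to 80 mm high, 31 mm over all in y, stand at x = 17 to 43 and 75 to 95 mm.
- lever (a joint): Angle (rad) of the yellow lever above level. About 0.9 at the start (raised; the pawl lets it move at most about 0.12 rad); 0 = level, its rubber pad resting flat on the disc. The hinge is stiff: the freed lever stays where it is left and does not fall; pushing it down at the handle takes about 2 to 5 N.
- pawl (a joint): Angle (rad) of the ratchet pawl: 0 = hook fully in the teeth (start), 0.35 = stop, fully free. It stays where it is left (no return spring). The hook clears the teeth from about 0.15, but press it to its stop.
- thumb_plate (a point): Centre of the top face of the pawl's orange thumb plate (28 mm along fixture x, 32 mm along y), about 85 mm above the bench at the start; moves with the pawl, whose pivot lies 46 mm from it towards the lever (fixture x 85, z 72 mm). Pressing straight down about 16 mm (some 3 N) brings the pawl to its stop; the plate then leans 20 degrees.
- handle (a point): Centre of the lever's red cross handle, a level round bar, 18 mm diameter, 64 mm long along fixture y; moves with the lever, 140 mm from the hinge. About 172 mm above the bench at the start, 62 mm when down; on the way down it swings outward along fixture -x. Push on top of the bar; nothing stands under it.
- hinge (a point): Hinge axis of the lever (parallel to the fixture's y), fixed, 62 mm above the bench at fixture x = 30 mm. Handle = hinge + 140 mm x (-cos(lever) along fixture x, + sin(lever) up).
- nest (a point): Centre of the floor of the round nest (aluminium cup, 64 mm outside, 51 mm inside, floor 36 mm and rim 42 mm above the bench), fixture x = -60 mm.
- sample_disc: Loose steel disc, 45 mm diameter, 11 mm high, with a small centre hole, lying flat in the nest; origin: centre of its underside. Its top is 47 mm above the bench. The rubber pad (20 mm diameter) comes down on its middle.
- flanged_shaft: Bystander: loose turned steel shaft with a 42 mm flange, 50 mm high, standing beside the fixture; origin: centre of its underside.
- loupe: Bystander: loose black eye loupe, 38 mm diameter, 33 mm high, standing beside the fixture; origin: centre of its underside.
- brass_bush: Bystander: loose brass bush, 38 mm flange, 30 mm high, standing beyond the thumb-plate end of the fixture; origin: centre of its underside.
Things that resemble listed ones, but are neither listed nor needed, are in the scene too. Of the things like the sample_disc, leave any that is brown, purple or turquoise; of the rest the larger one is meant.

How it is judged:
By the outcome, as a careful person would: the job done as asked, in the order asked, and still so for the second after the job is handed in, with the robot touching nothing.
It also fails if it takes over 42 s, if anything falls off the work surface, if the arm or the gripper's body presses on something with over 40 N, if the wrist force passes 120 N, or if a joint passes its speed limit or range.

## Robot

A 6-joint arm with a two-finger parallel gripper is mounted at the origin on a cart in front of the work surface, level with it; the furniture and walls round the work are solid. World frame = base frame: x ahead of the robot, y to its left, z up, the work surface at z = 0. Lengths are in mm, angles in rad, forces in N, time in s.
With the tool pointing down it reaches from about 300 to 775 mm from the base axis. Payload 14.6 kg.
Tool frame: the origin (TCP) lies between the finger pads; the fingertips stand 8 mm ahead of it and the grasp point (between the pads) lies 11 mm behind it (robot.tips_ahead is the distance from the TCP to the fingertips, in mm); z points along the fingers, y is the direction in which the jaws open and shut (so a half turn about z gives the same grasp; the last joint's range is limited). The gripper opens to 85 mm and grips with 20 to 120 N. Pads are 22 mm wide; open, the fingers measure 114 mm over their backs; the gripper's body (76 mm by 85 mm) begins 54 mm behind the grasp point. The pads swing forward as they close: fully open they stand 13 mm farther back than shut.
Start: joints at [-1.244, 0.3, 1.521, -0, 1.321, -0.067], TCP at [211.027, -507.894, 202.581] pointing down, gripper open.
Joint ranges: [-3.03, 3.03], [-0.79, 2.21], [0.23, 2.52], [-1.04, 4.18], [0, 3.07], [-2.55, 2.55]. Speed limits (rad/s): [2.22, 2.22, 2.57, 3.14, 3.14, 3.14].

## Interface

Orientations are given as a unit quaternion [w, x, y, z].
In Python, from workcell import robot, grab_frame, ticket gives the robot as it stands. The module is installed in compiled form; this text tells all that it offers.
- The arm moves only by the shell command python3 -m creep 'ROWS' [FORCE]. ROWS is text: rows parted by semicolons, each of 7 numbers parted by spaces: the shift along the tool's x, y, z in cm, then the turn, a rotation vector about the tool's x, y, z in degrees, then the closure in counts, from 0 (fully open) to 255 (shut). A call has 1 to 12 rows; each row shifts and turns the commanded pose from where the row before left it, along the tool's axes as they then stand; what a row does not reach is not made up. A row lasts 1/12 s, in which the tool goes at most 41.7 mm and 7.16 degrees, less where a joint would pass 70% of its speed; a pose out of reach is approached as far as the arm can. A call with a gripper value outside its range is refused whole. The fingers move at their own pace and stop on an object; FORCE is the grip in N (left out, the last holds). Time passes only in rows, so rows that do not move let the fingers close. It gives the time, the measured TCP pose, the force and the opening at its end, in the units of the state.
- robot.read_state(): the state, without advancing time (a new reading comes with each control period).
- grab_frame(name): name is "scene" or "top" or "wrist"; returns a dict with "color" (420x560x3 uint8, red, green, blue), "z_map" (420x560 float32, mm along the optical axis (not along the pixel's ray), 0 where there is no reading), "camera_matrix" (3x3 intrinsics, pixels), "R" (3x3) and "t" (3): a world point X has camera coordinates R X + t; the wrist camera has in their place "mount" (4x4, takes a point from camera to tool coordinates, whose origin is the TCP and whose axes are the flange's). Camera axes: x right, y down, z forward; pixel columns grow to the right and rows downward; lengths in mm; the calibration is good to about 2 mm. A picture is of the moment at which its call begins: read the wrist's pose just before it.
- ticket.finish_job(): hands the job in, once; it reports no verdict.
The state is a dict: "time": time; "q": joint angles; "dq": joint speeds; "tau": joint torques, N m; "eef_pos": TCP position; "tcp_rot": TCP orientation; "wrist_force": force on the tool from outside, world axes, zero at the start; "ft_torque": the same for the moment, N m; "finger_gap": finger opening in mm.
Only numpy, scipy, OpenCV 4.12 (cv2) and the standard library are available. Lean on these libraries where they do the work, as an engineer would, in place of code of your own. Each camera call takes 0.05 s, during which the arm holds its last target. There are 200 camera calls.

## Working session

There is one attempt and no reset: what is moved stays moved. The work goes in short steps, Python scripts to look and compute and a shell command to move; the robot and the scene stay as the last step left them, time stands still between calls to the robot, and variables do not carry over. Pictures are saved under pics/ and viewed, about 8 in all and at most 12, crops included, and the job is handed in when it is done.

```bash
mkdir -p pics; cat > h.py <<'E'
import numpy as np, cv2
from workcell import robot, grab_frame
def world(f):
    K=f["camera_matrix"];z=f["z_map"];v,u=np.mgrid[:z.shape[0],:z.shape[1]]
    P=np.stack([(u-K[0,2])/K[0,0]*z,(v-K[1,2])/K[1,1]*z,z],-1)
    return (P-f["t"])@f["R"]   # R^T (P-t)
E
python3 - <<'E'
from h import *
s=robot.read_state();print(s["time"],s["eef_pos"],s["tcp_rot"],s["wrist_force"],robot.tips_ahead)
ims=[]
for n in("scene","top"):
    f=grab_frame(n);np.savez(n+".npz",**{k:f[k] for k in f if k!="mount"});cv2.imwrite(f"pics/{n}.png",f["color"][...,::-1])
    W=world(f);np.save(n+"_w.npy",W)
    hsv=cv2.cvtColor(f["color"],cv2.COLOR_RGB2HSV)
    for c,lo,hi in(("red",0,5),("orange",8,18),("yellow",22,32),("blue",100,125)):
        m=cv2.inRange(hsv,(lo,130,60),(hi,255,255))
        k,l,st,ce=cv2.connectedComponentsWithStats(m)
        for i in range(1,k):
            if st[i,4]>40: print(n,c,st[i],np.median(W[(l==i)&(f["z_map"]>0)],0).round())
E
```

```text
0.0 [ 210.94373269 -507.64871412  202.01459551] [-5.69681691e-04  9.80673921e-01  1.95648486e-01 -8.18575174e-05] [-0.41522592 -0.87174773 -0.10904708] 8.0
scene red [271 157  30  14 242] [614.  -9. 178.]
scene red [417 195  18   8  87] [ 497. -361.    9.]
scene orange [397 169  16  15  43] [ 576. -366.   41.]
scene orange [425 169  18  14  69] [ 530. -437.   33.]
scene orange [350 195  18  12 170] [ 596. -226.   11.]
scene orange [231 243  22  14 200] [542. 158.  85.]
scene yellow [206  42  16   8 100] [815.  16. 379.]
scene yellow [269 167  19  50 341] [601.  23. 127.]
scene blue [  45   23  190   39 1163] [815. 175. 409.]
scene blue [ 121  155  140   62 1066] [749. 155. 125.]
scene blue [105 211  15  12  44] [742. 316. 124.]
scene blue [ 227  221   84   67 1406] [558. 105.  12.]
top red [307 163  20  32 256] [619. -11. 182.]
top red [461 233  21  10  96] [ 500. -361.   12.]
top orange [226 214  18  18 138] [543. 160.  85.]
top yellow [294  33  21   4  55] [816.  15. 378.]
top blue [231 171  77  46 710] [611.  85.  13.]
top blue [322 180  16  24 110] [601. -52.  12.]
top blue [243 200  74  40 818] [553.  57.  13.]
```

View pics/scene.png

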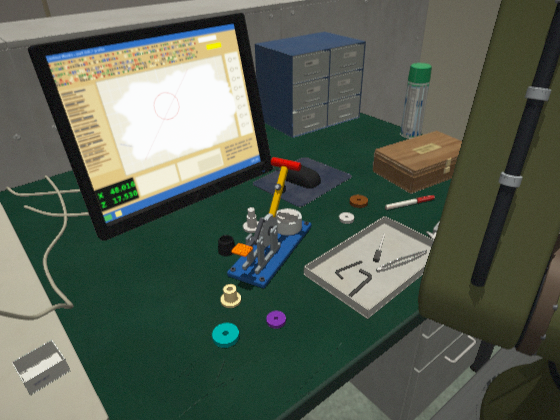

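View pics/top.png

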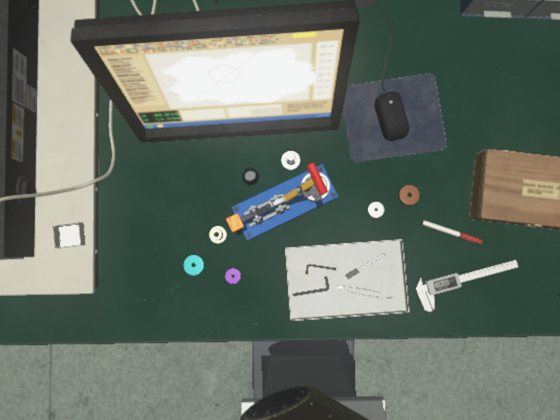

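The top view shows the handle at (316,179) and the thumb plate at (235,223), so the fixture axis is turned about 24° towards the robot. A disc lies in the nest under the handle. The tool's y axis is already almost parallel to the fixture's x axis, so I'll move over to the thumb plate.

```bash
R12=$(:); python3 -m creep '2.3 -2.0 0 0 0 0 255;2.3 -2.0 0 0 0 0 255;2.3 -2.0 0 0 0 0 255;2.3 -2.0 0 0 0 0 255;2.3 -2.0 0 0 0 0 255;2.3 -2.0 0 0 0 0 255;2.3 -2.0 0 0 0 0 255;2.3 -2.0 0 0 0 0 255;2.3 -2.0 0 0 0 0 255;2.3 -2.0 0 0 0 0 255;2.3 -2.0 0 0 0 0 255;2.3 -2.0 0 0 0 0 255' 20
python3 -m creep '2.3 -2.0 0 0 0 0 255;2.3 -2.0 0 0 0 0 255;2.3 -2.0 0 0 0 0 255;2.3 -2.0 0 0 0 0 255;2.3 -2.0 0 0 0 0 255;2.3 -2.0 0 0 0 0 255;2.3 -2.0 0 0 0 0 255;2.3 -2.0 0 0 0 0 255;2.3 -2.0 0 0 0 0 255;2.3 -2.0 0 0 0 0 255;0 0 0 0 0 0 255;0 0 0 0 0 0 255'
cat > look.py <<'E'
from h import *
import sys
from scipy.spatial.transform import Rotation as Ro
s=robot.read_state();f=grab_frame("wrist");q=s["tcp_rot"]
T=np.eye(4);T[:3,:3]=Ro.from_quat([q[1],q[2],q[3],q[0]]).as_matrix();T[:3,3]=s["eef_pos"]
M=np.linalg.inv(T@f["mount"]);f["R"]=M[:3,:3];f["t"]=M[:3,3]
W=world(f);hsv=cv2.cvtColor(f["color"],cv2.COLOR_RGB2HSV);cv2.imwrite(f"pics/{sys.argv[1]}.png",f["color"][...,::-1])
print(s["eef_pos"].round(1),T[:3,:3].round(3).tolist(),s["wrist_force"].round(1),s["finger_gap"])
for c,lo,hi in(("red",0,5),("orange",8,18),("yellow",22,32),("blue",100,125)):
    m=cv2.inRange(hsv,(lo,130,60),(hi,255,255))
    k,l,st,ce=cv2.connectedComponentsWithStats(m)
    for i in range(1,k):
        if st[i,4]>150:
            p=W[(l==i)&(f["z_map"]>0)]
            if len(p): print(c,st[i],p.mean(0).round(1),np.percentile(p,2,0).round(),np.percentile(p,98,0).round())
np.save("wrist_w.npy",W)
E
python3 look.py w1
```

```text
time: 1.1
eef_pos: [374.1, -178.9, 202.5]
tcp_rot: [-0.0, 0.981, 0.196, -0.0]
wrist_force: [1.4, -0.3, -0.3]
finger_gap: -0.0
time: 2.1
eef_pos: [509.4, 93.5, 201.9]
tcp_rot: [-0.0, 0.98, 0.197, -0.001]
wrist_force: [-0.6, -0.4, -0.2]
finger_gap: 0.1
[509.4  93.5 201.9] [[0.923, 0.386, -0.001], [0.386, -0.923, -0.0], [-0.001, -0.0, -1.0]] [-0.6 -0.4 -0.2] 0.05218477564012529
red [ 508   68   52  121 4370] [619.   -9.6 176.3] [590. -26. 170.] [646.   7. 183.]
orange [207 103  38  43 330] [540.  161.   64.7] [508. 141.  -1.] [561. 189.  85.]
yellow [211 113  18  29 206] [536.6 161.3  84.5] [528. 154.  83.] [546. 169.  86.]
yellow [374 113  60  19 794] [597.5  38.7 110.5] [589.  28.  93.] [606.  52. 127.]
yellow [ 451  115   67   24 1224] [612.1   6.3 157.3] [604.  -4. 142.] [620.  17. 171.]
blue [ 236   65  240   52 6341] [610.3  76.3  11. ] [556. -26.   0.] [666. 164.  13.]
blue [289 105  52  12 325] [578.4  92.9  11.9] [567.  69.  10.] [588. 111.  13.]
blue [ 241  129  225   31 3885] [555.9  52.9  11.4] [514. -54.   9.] [596. 140.  13.]
```

View pics/w1.png

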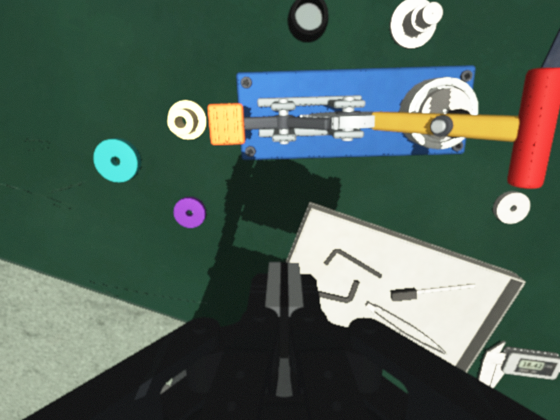

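The wrist view puts the thumb plate at px (226,124), about (541,160,85). The pawl and lever line up with the tool axes. Next I'll move over the plate and descend.

```bash
python3 -m creep '1.1 -1.05 0 0 0 0 255;1.1 -1.05 0 0 0 0 255;1.1 -1.05 0 0 0 0 255;1.1 -1.05 0 0 0 0 255;1.1 -1.05 0 0 0 0 255;0 0 2.4 0 0 0 255;0 0 2.4 0 0 0 255;0 0 2.4 0 0 0 255;0 0 2.4 0 0 0 255;0 0 0 0 0 0 255;0 0 0 0 0 0 255'
python3 -m creep '0 0 0.3 0 0 0 255;0 0 0.3 0 0 0 255;0 0 0.3 0 0 0 255;0 0 0.3 0 0 0 255;0 0 0.3 0 0 0 255;0 0 0.3 0 0 0 255;0 0 0 0 0 0 255'
```

```text
time: 3.07
eef_pos: [539.7, 161.2, 106.5]
tcp_rot: [0.0, 0.981, 0.195, -0.001]
wrist_force: [0.5, 0.7, 1.7]
finger_gap: -0.4
time: 3.65
eef_pos: [539.8, 162.1, 87.9]
tcp_rot: [0.0, 0.981, 0.196, -0.0]
wrist_force: [-0.3, 0.3, -0.3]
finger_gap: -0.1
```

```bash
python3 -m creep '0 0 0.2 0 0 0 255;0 0 0.2 0 0 0 255;0 0 0 0 0 0 255'
python3 -m creep '0 0 0.2 0 0 0 255;0 0 0.2 0 0 0 255;0 0 0 0 0 0 255'
python3 look.py w2
```

```text
time: 3.9
eef_pos: [540.0, 162.1, 84.2]
tcp_rot: [-0.0, 0.981, 0.196, -0.0]
wrist_force: [0.5, -1.3, -0.0]
finger_gap: 0.0
time: 4.15
eef_pos: [539.9, 162.1, 80.1]
tcp_rot: [0.0, 0.981, 0.196, -0.0]
wrist_force: [0.4, 0.5, 0.0]
finger_gap: 0.1
[539.9 162.1  80.1] [[0.923, 0.384, -0.001], [0.384, -0.923, -0.0], [-0.001, -0.0, -1.0]] [0.4 0.5 0. ] 0.11121908708466374
orange [ 266  222   55   57 2417] [546.7 158.4  82.2] [529. 142.   3.] [560. 174.  86.]
yellow [523 239  37  36 849] [593.1  48.2  96.6] [587.  43.  90.] [599.  54. 102.]
blue [  291   140   269    84 12551] [601.4  88.   11.1] [545.  11.   6.] [649. 165.  13.]
blue [379 196  55  25 715] [577.3  83.9  11.4] [567.  69.  10.] [586. 100.  13.]
blue [322 254  32   7 153] [523.1 111.4  15.7] [513. 100.  -0.] [549. 137.  79.]
```

View pics/w2.png

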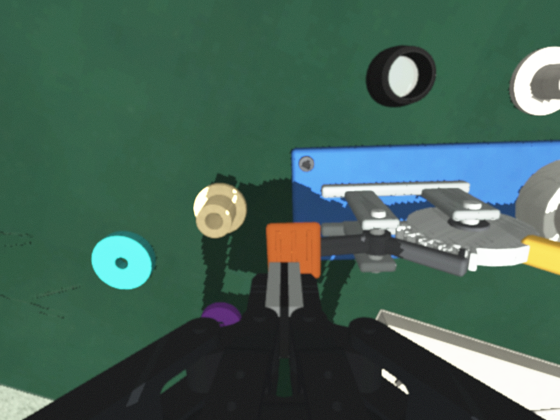

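```bash
python3 - <<'E'
from h import *
W=np.load("wrist_w.npy")
for v in (225,235,250,257,262,266,270,274,278):print(v,[W[v,u].round().tolist() for u in (268,275,290,310,318)])
f=grab_frame("wrist");M=np.linalg.inv(f["mount"]);K=f["camera_matrix"]
for p in([0,0,8],[0,0,0],[11,0,8],[-11,0,8]):
  c=(M@np.r_[p,1])[:3];print(p,(K@c/c[2])[:2].round(),c.round())
E
```

```text
225 [[552.0, 176.0, 82.0], [553.0, 172.0, 83.0], [557.0, 165.0, 83.0], [560.0, 156.0, 83.0], [562.0, 152.0, 82.0]]
235 [[548.0, 174.0, 84.0], [549.0, 171.0, 85.0], [552.0, 164.0, 85.0], [556.0, 154.0, 85.0], [557.0, 150.0, 83.0]]
250 [[540.0, 171.0, 84.0], [541.0, 167.0, 85.0], [545.0, 160.0, 85.0], [548.0, 151.0, 84.0], [550.0, 147.0, 84.0]]
257 [[536.0, 169.0, 84.0], [537.0, 166.0, 84.0], [540.0, 158.0, 84.0], [545.0, 149.0, 85.0], [546.0, 145.0, 85.0]]
262 [[533.0, 168.0, 84.0], [535.0, 165.0, 84.0], [538.0, 157.0, 84.0], [542.0, 148.0, 85.0], [543.0, 144.0, 84.0]]
266 [[531.0, 167.0, 84.0], [548.0, 169.0, 115.0], [551.0, 164.0, 116.0], [540.0, 147.0, 85.0], [541.0, 143.0, 84.0]]
270 [[547.0, 172.0, 119.0], [548.0, 169.0, 119.0], [551.0, 164.0, 119.0], [538.0, 146.0, 86.0], [539.0, 142.0, 83.0]]
274 [[547.0, 172.0, 122.0], [548.0, 169.0, 122.0], [551.0, 164.0, 123.0], [550.0, 154.0, 115.0], [537.0, 141.0, 84.0]]
278 [[548.0, 172.0, 127.0], [548.0, 169.0, 126.0], [550.0, 163.0, 125.0], [550.0, 154.0, 119.0], [493.0, 113.0, -1.0]]
[0, 0, 8] [283. 246.] [ -0.  20. 195.]
[0, 0, 0] [283. 252.] [ -0.  23. 188.]
[11, 0, 8] [283. 227.] [ -0.  10. 192.]
[-11, 0, 8] [283. 264.] [ -0.  31. 199.]
```

Neither the force nor the depth map shows contact, so I'll check the fingertip height from the scene camera.

```bash
python3 - <<'E'
from h import *
f=grab_frame("scene");W=world(f)
c=f["color"][120:300,160:340,::-1];cv2.imwrite("pics/s2.png",cv2.resize(c,None,fx=3.3,fy=3.3,interpolation=cv2.INTER_NEAREST))
p=f["R"]@np.array([539.9,162.1,72])+f["t"];print((f["camera_matrix"]@p/p[2])[:2])
sel=(np.hypot(W[...,0]-540,W[...,1]-162)<30)&(W[...,2]>20);print(np.histogram(W[sel][:,2],bins=range(20,220,10)))
E
```

```text
[241.00683406 255.75198133]
(array([  7,   0,   0,   0,   0,   8, 189,   0,   2,  40,  69,  68,  46,
        69, 100,  88,  86, 104,  93]), array([ 20,  30,  40,  50,  60,  70,  80,  90, 100, 110, 120, 130, 140,
       150, 160, 170, 180, 190, 200, 210]))
```

View pics/s2.png

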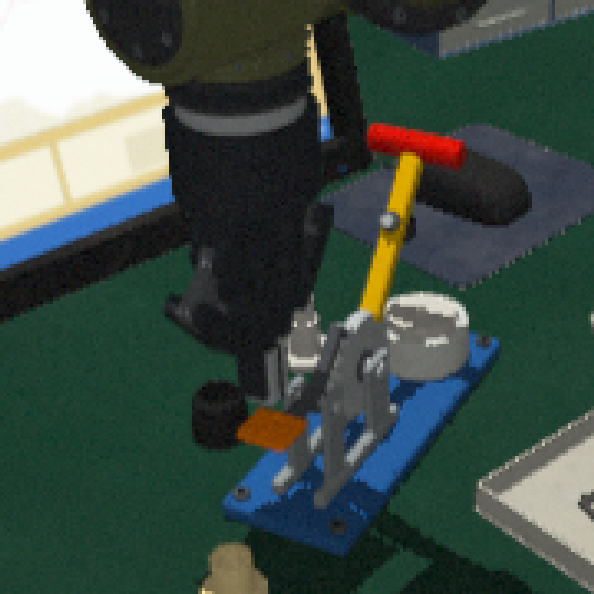

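The scene view shows the closed fingertips still about 25 to 30 mm above the orange plate, so the real tips end some 30 mm behind the nominal TCP. I'll keep descending and watch the force.

```bash
python3 -m creep '0 0 0.5 0 0 0 255;0 0 0.5 0 0 0 255;0 0 0.5 0 0 0 255;0 0 0.5 0 0 0 255;0 0 0 0 0 0 255'
python3 -m creep '0 0 0.3 0 0 0 255;0 0 0.3 0 0 0 255;0 0 0 0 0 0 255'
python3 -m creep '0 0 0.3 0 0 0 255;0 0 0.2 0 0 0 255;0 0 0 0 0 0 255'
```

```text
time: 4.72
eef_pos: [539.5, 162.0, 59.2]
tcp_rot: [0.0, 0.981, 0.196, -0.001]
wrist_force: [-0.1, 0.3, 0.1]
finger_gap: -0.2
time: 4.97
eef_pos: [540.1, 162.3, 54.3]
tcp_rot: [-0.0, 0.981, 0.196, 0.0]
wrist_force: [-0.1, 0.3, -0.4]
finger_gap: -0.2
time: 5.22
eef_pos: [540.1, 162.3, 49.4]
tcp_rot: [-0.0, 0.981, 0.196, 0.0]
wrist_force: [1.0, 1.4, 1.1]
finger_gap: 0.2
```

```bash
python3 -m creep '0 0 0.2 0 0 0 255;0 0 0.2 0 0 0 255;0 0 0 0 0 0 255'
python3 -m creep '0 0 0.2 0 0 0 255;0 0 0.2 0 0 0 255;0 0 0 0 0 0 255'
python3 -m creep '0 0 0.2 0 0 0 255;0 0 0.2 0 0 0 255;0 0 0 0 0 0 255'
```

```text
time: 5.47
eef_pos: [540.0, 162.2, 45.2]
tcp_rot: [-0.0, 0.981, 0.196, -0.0]
wrist_force: [-0.4, 1.5, 1.7]
finger_gap: 0.2
time: 5.72
eef_pos: [540.0, 162.1, 41.2]
tcp_rot: [0.0, 0.981, 0.196, -0.0]
wrist_force: [-0.5, 1.5, 1.2]
finger_gap: -0.1
time: 5.97
eef_pos: [540.7, 162.2, 39.2]
tcp_rot: [0.0, 0.981, 0.196, 0.001]
wrist_force: [-9.1, -1.1, 22.7]
finger_gap: -0.0
```

```bash
python3 -m creep '0 0 -1 0 0 0 255;0 0 -3 0 0 0 255;0 0 -3 0 0 0 255;0 0 -3.5 0 0 0 255;0 0 -3.5 0 0 0 255;0 0 0 0 0 0 255;0 0 0 0 0 0 255'
python3 look.py w3
```

```text
time: 6.55
eef_pos: [540.9, 162.0, 179.3]
tcp_rot: [0.0, 0.981, 0.196, 0.002]
wrist_force: [0.1, -0.3, -0.5]
finger_gap: -0.4
[540.9 162.  179.3] [[0.924, 0.384, 0.004], [0.384, -0.924, 0.0], [0.003, 0.001, -1.0]] [ 0.1 -0.3 -0.5] -0.4406270924365255
orange [ 272  174   33   39 1203] [543.2 158.7  66.2] [526. 144.  -0.] [559. 174.  72.]
yellow [ 441  190   74   32 1021] [597.7  38.3 111.2] [589.  27.  93.] [607.  52. 128.]
yellow [532 209  28  25 467] [608.3  13.6 146.5] [602.   8. 141.] [614.  19. 152.]
blue [ 289  127  242   60 6972] [608.6  76.4  11.1] [551. -26.   5.] [666. 164.  13.]
blue [352 168  37  15 317] [578.4  86.6  11.8] [569.  71.  10.] [587. 101.  13.]
blue [291 200  52  18 511] [524.5 118.1  11.7] [509.  97.  10.] [536. 138.  13.]
blue [347 205  33  12 167] [542.1  77.9  23.5] [531.  60.  10.] [565. 108. 110.]
blue [382 206  81  10 441] [564.   18.1  11.8] [547. -16.  10.] [577.  51.  13.]
```

View pics/w3.png

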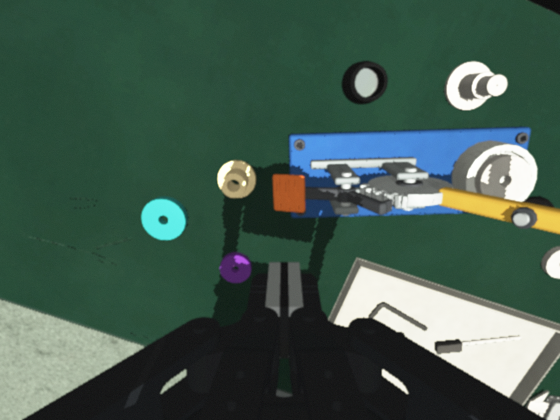

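The plate, at px (289,193), is now lower and leaning. I'll fit a plane to get the lean, and work out the next target over the handle.

```bash
python3 - <<'E'
from h import *
W=np.load("wrist_w.npy");c=cv2.imread("pics/w3.png");h=cv2.cvtColor(c,cv2.COLOR_BGR2HSV)
m=cv2.inRange(h,(5,130,60),(18,255,255))>0;m[:,:272]=0;m[:,306:]=0;m[:176]=0;m[211:]=0
p=W[m];p=p[(p[:,2]>55)&(p[:,2]<90)]
u=np.array([-.415,.91]);x=(p[:,:2]-[595.6,40.9])@u
a=np.polyfit(x,p[:,2],1);print(len(p),a,np.degrees(np.arctan(a[0])),p.mean(0),x.min(),x.max())
s=robot.read_state();T=np.array([[.924,.384],[.384,-.924]])
for g in([619,-10],): print(T.T@(np.array(g)-s["eef_pos"][:2]))
hn=np.array([595.6,40.9])+30*u
for th in np.arange(.9,-.01,-.1):print(round(th,1),(hn-140*np.cos(th)*u).round(1),round(62+140*np.sin(th)+9))
E
```

```text
1111 [ -0.33678644 111.43062403] -18.612827713914456 [543.65225163 158.68061484  68.07318361] 115.63831790594134 142.23669342934565
[  6.87054962 189.12627344]
0.9 [619.3 -11. ] 181
0.8 [623.6 -20.6] 171
0.7 [627.6 -29.2] 161
0.6 [631.1 -36.9] 150
0.5 [634.1 -43.6] 138
0.4 [636.7 -49.1] 126
0.3 [638.7 -53.5] 112
0.2 [640.1 -56.7] 99
0.1 [641.  -58.6] 85
0.0 [641.2 -59.2] 71
```

```bash
python3 - <<'E'
from h import *
for n in("scene","top"):
    W=np.load(n+"_w.npy");z=np.load(n+".npz")["z_map"];p=W[z>0]
    for a in range(60,500,40):
        q=p[(p[:,2]>a)&(p[:,2]<a+40)&(p[:,1]>-180)&(p[:,1]<80)&(p[:,0]>655)]
        if len(q)>5:
            i=np.argsort(q[:,0])[:5];print(n,a,len(q),q[i[2]].round())
E
```

```text
scene 60 52 [724.  76.  99.]
scene 100 1216 [723.  73. 100.]
scene 140 1033 [738. -57. 144.]
scene 180 1094 [747. -56. 181.]
scene 220 1146 [757. -47. 223.]
scene 260 1199 [767. -51. 270.]
scene 300 1254 [776. -44. 303.]
scene 340 3677 [786. -51. 350.]
scene 380 1542 [795. -45. 380.]
scene 420 502 [799.  68. 422.]
top 60 10 [728.  55.  98.]
top 100 1291 [726.  65. 105.]
top 140 762 [741. -56. 142.]
top 180 869 [750. -48. 183.]
top 220 967 [760. -56. 223.]
top 260 1133 [769. -48. 264.]
top 300 1272 [779. -53. 303.]
top 340 1475 [788. -60. 341.]
top 380 516 [797. -53. 381.]
top 420 2671 [802.  79. 428.]
```

```bash
python3 -m creep '0 2.4 0 0 0 0 255;0 2.4 0 0 0 0 255;0 2.4 0 0 0 0 255;0 2.4 0 0 0 0 255;0 2.4 0 0 0 0 255;0 2.4 0 0 0 0 255;0.2 2.4 0 0 0 0 255;0.2 2.3 0 0 0 0 255;0 0 0 0 0 0 255;0 0 0 0 0 0 255'
python3 -m creep '0 0 0.8 0 0 0 255;0 0 0.8 0 0 0 255;0 0 0.8 0 0 0 255;0 0 0.4 0 0 0 255;0 0 0 0 0 0 255;0 0 0 0 0 0 255'
python3 -m creep '0 0.2 0.3 0 0 0 255;0 0.2 0.3 0 0 0 255;0 0.2 0.3 0 0 0 255;0 0 0 0 0 0 255'
```

```text
time: 7.43
eef_pos: [616.7, -13.6, 175.5]
tcp_rot: [-0.0, 0.981, 0.195, -0.001]
wrist_force: [0.7, 0.3, 0.4]
finger_gap: -0.0
time: 7.93
eef_pos: [618.0, -13.3, 150.7]
tcp_rot: [0.001, 0.981, 0.196, 0.002]
wrist_force: [3.2, -7.6, 10.7]
finger_gap: -0.0
time: 8.27
eef_pos: [621.5, -20.5, 143.2]
tcp_rot: [0.003, 0.981, 0.195, 0.003]
wrist_force: [4.8, -8.4, 15.1]
finger_gap: 0.0
```

```bash
python3 -m creep '0 0.35 0.3 0 0 0 255;0 0.35 0.3 0 0 0 255;0 0.35 0.3 0 0 0 255;0 0.3 0.3 0 0 0 255;0 0 0 0 0 0 255'
python3 look.py w4
```

```text
time: 8.68
eef_pos: [625.3, -31.3, 128.7]
tcp_rot: [0.001, 0.981, 0.196, 0.001]
wrist_force: [2.1, -3.6, 7.1]
finger_gap: 0.2
[625.3 -31.3 128.7] [[0.923, 0.384, 0.003], [0.384, -0.923, -0.001], [0.002, 0.002, -1.0]] [ 2.1 -3.6  7.1] 0.16964737614400296
red [ 274  197   39   78 2543] [646.7 -27.7 152.9] [631. -42. 145.] [660. -16. 157.]
orange [  0 200  12  42 160] [542.  147.   65.9] [489. 141.  -1.] [559. 184.  71.]
orange [ 439  268   51   46 1805] [ 601.4 -225.3    9.5] [ 580. -247.    2.] [ 621. -206.   12.]
yellow [153 213  36  29 232] [603.6  32.3  97.6] [595.  23.  84.] [610.  48. 107.]
blue [388   0  50  15 316] [756.7 -41.1 120.8] [755. -46. 116.] [759. -31. 129.]
blue [   32   137   281    87 10309] [612.2  60.5  10.8] [562. -45.   4.] [667. 160.  13.]
blue [ 57 185  69  26 690] [559.  117.9  11.4] [539.  98.  10.] [577. 140.  13.]
```

View pics/w4.png

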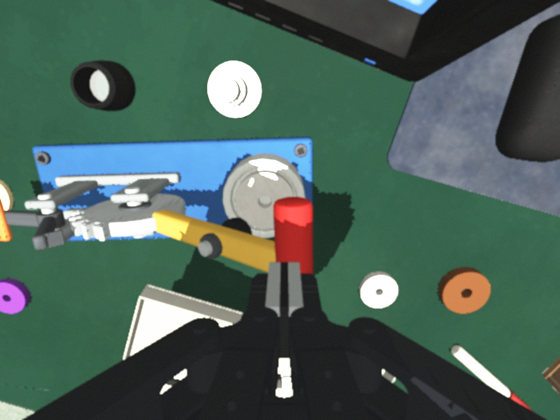

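The lever, with its handle at px (294,235), has come down to about 0.66 rad. It is well past what the pawl allowed, so it is free. The fingertips sit on the bar, and I'll follow the arc down.

```bash
python3 -m creep '0 0.45 0.4 0 0 0 255;0 0.35 0.4 0 0 0 255;0 0.3 0.4 0 0 0 255;0 0.25 0.4 0 0 0 255;0 0.25 0.4 0 0 0 255;0 0.2 0.4 0 0 0 255;0 0.2 0.4 0 0 0 255;0 0.15 0.4 0 0 0 255;0 0.15 0.4 0 0 0 255;0 0.15 0.4 0 0 0 255;0 0.15 0.4 0 0 0 255;0 0 0 0 0 0 255'
python3 -m creep '0 0.15 0.4 0 0 0 255;0 0.15 0.4 0 0 0 255;0 0.1 0.4 0 0 0 255;0 0.1 0.4 0 0 0 255;0 0.1 0.4 0 0 0 255;0 0 0.4 0 0 0 255;0 0 0.4 0 0 0 255;0 0 0 0 0 0 255'
```

```text
time: 9.73
eef_pos: [634.1, -54.9, 83.5]
tcp_rot: [-0.0, 0.981, 0.196, -0.001]
wrist_force: [0.5, -0.1, 0.8]
finger_gap: 0.3
time: 10.4
eef_pos: [636.6, -60.3, 55.6]
tcp_rot: [-0.0, 0.981, 0.196, -0.0]
wrist_force: [-0.8, -0.8, -0.2]
finger_gap: -0.1
```

```bash
python3 look.py w5 | grep -v blue
```

```text
[636.6 -60.3  55.6] [[0.924, 0.384, -0.001], [0.384, -0.924, 0.0], [-0.001, -0.0, -1.0]] [-0.8 -0.8 -0.2] -0.05633568134054971
red [ 270  193   39   81 2613] [658.7 -54.6  79.1] [643. -69.   0.] [673. -43.  84.]
orange [ 439  313   65   57 2864] [ 602.2 -224.9    9.3] [ 581. -247.    2.] [ 622. -206.   11.]
yellow [ 65 245 108  29 476] [614.6  10.8  71.3] [603.  -7.  67.] [623.  40.  75.]
yellow [ 193  251   81   26 1168] [632.3 -36.8  77.8] [622. -51.  76.] [642. -21.  80.]
```

View pics/w5.png

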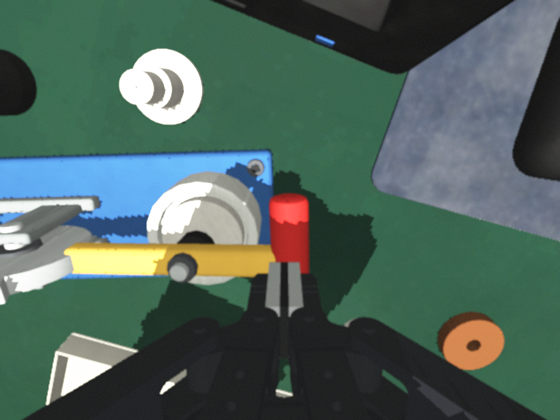

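The bar, at px (289,235), is nearly down with its top at about 84 mm, and the pad is just above the disc. I'll finish the press in small steps.

```bash
python3 -m creep '0 0 0.3 0 0 0 255;0 0 0.3 0 0 0 255;0 0 0.3 0 0 0 255;0 0 0 0 0 0 255'
python3 -m creep '0 0 0.15 0 0 0 255;0 0 0.15 0 0 0 255;0 0 0 0 0 0 255'
python3 -m creep '0 0 0.1 0 0 0 255;0 0 0.1 0 0 0 255;0 0 0 0 0 0 255'
```

```text
time: 10.78
eef_pos: [636.7, -60.2, 47.0]
tcp_rot: [-0.0, 0.981, 0.196, -0.0]
wrist_force: [-0.3, -0.5, -0.1]
finger_gap: -0.1
time: 11.03
eef_pos: [636.8, -60.2, 44.4]
tcp_rot: [-0.0, 0.981, 0.196, -0.0]
wrist_force: [0.1, -0.8, 0.3]
finger_gap: 0.0
time: 11.28
eef_pos: [636.8, -60.3, 42.4]
tcp_rot: [0.0, 0.981, 0.196, -0.0]
wrist_force: [-0.8, -0.3, 1.6]
finger_gap: 0.0
```

```bash
python3 -m creep '0 0 0.15 0 0 0 255;0 0 0.15 0 0 0 255;0 0 0 0 0 0 255'
python3 -m creep '0 0 0.15 0 0 0 255;0 0 0.15 0 0 0 255;0 0 0 0 0 0 255'
python3 look.py w6 | grep -v blue
```

```text
time: 11.53
eef_pos: [637.2, -60.4, 41.8]
tcp_rot: [0.0, 0.981, 0.196, 0.001]
wrist_force: [-10.3, -0.9, 21.3]
finger_gap: 0.2
time: 11.78
eef_pos: [637.5, -60.6, 41.4]
tcp_rot: [0.001, 0.981, 0.196, 0.001]
wrist_force: [-22.4, -0.5, 43.6]
finger_gap: -0.2
[637.5 -60.6  41.4] [[0.923, 0.384, 0.003], [0.384, -0.923, -0.001], [0.002, 0.002, -1.0]] [-22.4  -0.5  43.6] -0.16996798030239108
red [ 270  195   40   79 2568] [659.4 -54.9  65.8] [644. -69.  55.] [673. -44.  70.]
orange [ 445  325   70   60 2884] [ 604.5 -224.6    9.4] [ 586. -247.    1.] [ 622. -206.   12.]
yellow [ 50 254 123  29 543] [615.2   9.1  65.4] [603.  -9.  63.] [625.  40.  68.]
yellow [ 191  254   84   27 1140] [632.6 -36.7  66.7] [623. -52.  65.] [643. -21.  68.]
```

It is at a hard stop with the bar top at about 70 mm, which is level. I'll back off and verify.

```bash
python3 -m creep '0 0 -0.5 0 0 0 255;0 0 -2 0 0 0 255;0 0 -3 0 0 0 255;0 0 -3 0 0 0 255;0 0 -3 0 0 0 255;-3 0 -2 0 0 0 255;-3 0 0 0 0 0 255;-3 0 0 0 0 0 255;0 0 0 0 0 0 255;0 0 0 0 0 0 255'
python3 look.py w7 | grep -v blue
python3 - <<'E'
from h import *
f=grab_frame("scene");W=world(f);hsv=cv2.cvtColor(f["color"],cv2.COLOR_RGB2HSV)
cv2.imwrite("pics/s7.png",cv2.resize(f["color"][150:310,200:380,::-1],None,fx=3.3,fy=3.3,interpolation=cv2.INTER_CUBIC))
m=(cv2.inRange(hsv,(6,130,60),(18,255,255))>0)&(abs(W[...,0]-543)<30)&(abs(W[...,1]-159)<30)&(W[...,2]>50);p=W[m]
if len(p)>10:
  x=(p[:,:2]-[595.6,40.9])@[-.415,.91];print("plate",len(p),p.mean(0),np.degrees(np.arctan(np.polyfit(x,p[:,2],1)[0])))
a=np.load("scene.npz");d=cv2.absdiff(a["color"],f["color"]).max(2)
for n,(u,v) in dict(shaft=(251,221),loupe=(226,244),bush=(230,296)).items():print(n,d[v-12:v+12,u-9:u+9].mean().round(1))
E
```

```text
time: 12.67
eef_pos: [553.1, -95.1, 172.0]
tcp_rot: [-0.0, 0.981, 0.195, 0.0]
wrist_force: [-0.6, -0.3, 0.7]
finger_gap: 0.2
[553.1 -95.1 172. ] [[0.924, 0.383, 0.0], [0.383, -0.924, 0.0], [0.0, -0.0, -1.0]] [-0.6 -0.3  0.7] 0.22894646427707765
red [ 276   22   25   95 2081] [643.6 -62.1  67.2] [614. -79.  61.] [671. -46.  71.]
red [470 295  33  32 388] [ 501.  -358.8   10. ] [ 490. -383.   -0.] [ 511. -338.   13.]
orange [ 404  164   48   45 1609] [ 600.7 -227.3   10.2] [ 580. -248.    6.] [ 621. -207.   12.]
yellow [225  63  56  20 308] [630.3 -38.1  66.8] [619. -57.  65.] [643. -20.  68.]
yellow [138  65  76  21 658] [606.1  16.7  66.9] [594. -12.  65.] [622.  37.  69.]
plate 199 [539.93093622 159.41578168  68.19486807] -17.983750481941573
shaft 10.9
loupe 14.8
bush 3.1
```

View pics/s7.png

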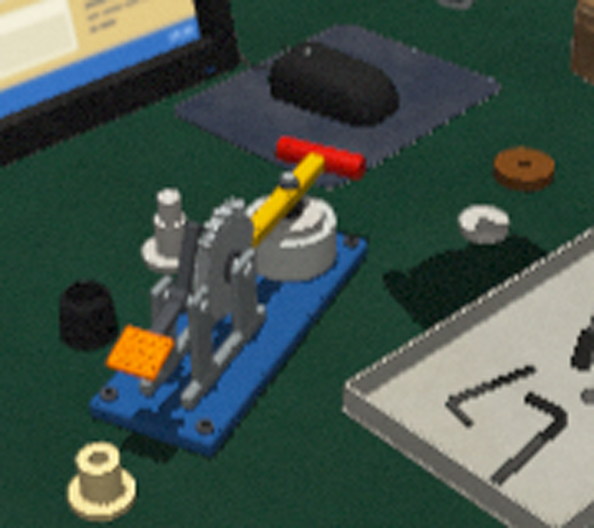

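View pics/w7.png

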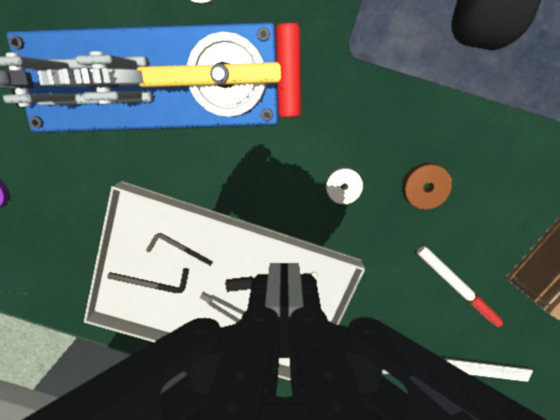

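The lever is level with its pad over the disc, and the plate still leans. One last numeric check, on the bystanders.

```bash
python3 - <<'E'
from h import *
f=grab_frame("scene");a=np.load("scene.npz")
g0,g1=[cv2.cvtColor(c,cv2.COLOR_RGB2GRAY) for c in(a["color"],f["color"])]
for n,(u,v) in dict(shaft=(251,219),loupe=(226,245),bush=(230,296)).items():
    t=g0[v-10:v+10,u-8:u+4];r=cv2.matchTemplate(g1[v-18:v+18,u-16:u+12],t,cv2.TM_CCOEFF_NORMED);print(n,np.array(cv2.minMaxLoc(r)[3])-8,r.max())
E
```

```text
shaft [0 0] 0.992006
loupe [0 0] 0.86566633
bush [0 0] 0.99932146
```

```bash
python3 -c "
from workcell import ticket;print(ticket.finish_job())"
```

```text
the job is handed in; nothing more can be done
None
```

The disc is clamped and the job is handed in, at about 13 s of the 42 s allowed. With the gripper shut, I pressed the thumb plate to its hard stop first. I then pushed the handle down its arc until the lever stopped level, backed off, and left the robot touching nothing.

**Pawl:** after release, and again at the end, the plate centre stood at 68 mm, which matches the stop. The fitted lean was 18–18.6° against the nominal 20°, which I put down to depth noise.

**Lever:** it moved well beyond the 0.12 rad the pawl would allow, so the pawl was free. After I backed off, the bar top was at about 71 mm and the arm flat at 67 mm, so the lever is level. The pad is over the disc, which looks to be in its nest, though the lever hides part of it.

**Loose parts:** the shaft, loupe and bush showed no shift in the scene camera. The loupe's image match was weaker (0.87), probably because the plate that moved falls in the same crop.

**Disagreement with the data:** the real fingertips ended about 35 mm behind the stated TCP, not 8 mm ahead of it. I therefore relied on force and camera checks for contact. The highest wrist force I read was about 49 N, pressing the handle on its stop.

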